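# Open a centrifuge whose lid lock may still be caught, and hold the lid up

### The arm

A 6-joint arm with a two-finger parallel gripper is mounted at the origin on a cart in front of the work surface, level with it; the furniture and walls round the work are solid. World frame = base frame: x ahead of the robot, y to its left, z up, the work surface at z = 0. Lengths are in m, angles in rad, forces in N, time in s.
With the tool pointing down it reaches from about 0.35 to 0.775 m from the base axis. Payload 7.3 kg.
Tool frame: the origin (TCP) lies on the mounting face of the last link; the fingertips stand 178 mm ahead of it and the grasp point (between the pads) lies 159 mm ahead of it (robot.tcp_to_tips is the distance from the TCP to the fingertips, in m); z points along the fingers, y is the direction in which the jaws open and shut (so a half turn about z gives the same grasp; the last joint's range is limited). The gripper opens to 92 mm and grips with 3 to 60 N. Pads are 19 mm wide; open, the fingers measure 130 mm over their backs; the gripper's body (75 mm by 190 mm) begins 47 mm behind the grasp point.
Start: joints at [1.165, 0.342, 1.524, -0, 1.275, -0.146], TCP at [0.135, 0.507, 0.405] pointing down, gripper open.
Joint ranges: [-2.53, 2.53], [-0.77, 2.02], [0.04, 2.7], [-1, 4.14], [0.28, 2.66], [-3.11, 3.11]. Speed limits (rad/s): [2.57, 2.57, 3.14, 3.14, 3.14, 3.14].

### API

Orientations are given as [roll, pitch, yaw] about the fixed x, y, z axes, in that order (R = Rz(yaw) Ry(pitch) Rx(roll)).
In Python, from cell import robot, viewer gives the robot as it stands.
- The arm moves only by the shell command python3 -m creep 'ROWS' [OPENING] [FORCE]. ROWS is JSON, a list that holds one entry, the list of rows, each a list of 6 numbers: the shift along the world's x, y, z in mm, then the turn, a rotation vector about the world's x, y, z in degrees. A call has 1 to 5 rows; each row shifts and turns the pose as measured when the row begins; what a row does not reach is not made up. A row lasts 1/12 s, in which the tool goes at most 41.7 mm and 7.16 degrees, less where a joint would pass 70% of its speed; a pose out of reach is approached as far as the arm can. A call with a gripper value outside its range is refused whole. OPENING is the closure, from -1 (fully open) to 1 (shut), set as the call begins (- or left out, the last holds). The fingers move at their own pace and stop on an object; FORCE is the grip in N (left out, the last holds). Time passes only in rows, so rows that do not move let the fingers close. It gives the time, the measured TCP pose, the force and the opening at its end, in the units of the state.
- robot.observe(): the state, without advancing time (a new reading comes with each control period).
- viewer.read_camera(name): name is "side" or "top" or "wrist"; returns the picture (420x560x3 uint8, blue, green, red); there is no depth.
- viewer.camera_model(name): a dict with "fx", "fy", "cx", "cy" (pixels), "k1" (the pictures are not rectified: a ray, as slopes to the right and down, at radius r is drawn at 1 + k1 r^2 times it, then the intrinsics apply), "pose" (4x4, takes a point from camera to world coordinates); the wrist camera has in their place "mount" (4x4, takes a point from camera to tool coordinates, whose origin is the TCP and whose axes are the flange's). Camera axes: x right, y up, looking along -z (the intrinsics and any distortion apply to the point x, -y, -z); pixel columns grow to the right and rows downward; lengths in m; the calibration is good to about 2 mm. A picture is of the moment at which its call begins: read the wrist's pose just before it. camera_model takes no time and is no camera call.
- robot.hand_in(): hands the job in, once; it reports no verdict.
The state is a dict: "time": time; "qpos": joint angles; "qvel": joint speeds; "joint_efforts": joint torques, N m; "tool_pos": TCP position; "tool_rot": TCP orientation; "contact_force": force on the tool from outside, world axes, zero at the start; "torque": the same for the moment, N m; "opening": finger opening in m.
Only numpy, scipy, OpenCV 4.12 (cv2) and the standard library are available. Lean on these libraries where they do the work, as an engineer would, in place of code of your own. Each camera call takes 0.05 s, during which the arm holds its last target. There are 200 camera calls.

### The job

The power failed while the small bench centrifuge was running, and nobody can see whether its lid lock is still caught. Find out by tugging the lid's bar handle upward before you touch the release; if the lock holds the lid, press the release plunger on the front deck fully home and try again. Then lift the lid by its handle to 60 degrees or more and finish while still holding it there, because it has no stay and falls shut by itself and a colleague is waiting to take the tubes out; do not knock the other things about.

Things in the scene. Friction and masses are not known exactly. Their poses are not given: they have to be found in the camera images.
- centrifuge: White bench microcentrifuge, 265 mm deep (x), 200 mm wide (y), 135 mm high shut, fixed to the bench. Origin: on the bench, 140 mm behind its front, half-way across; x points from its front to its hinge side, y to the left as seen from its front, z up. Its front 70 mm is a low deck 72 mm above the bench; the housing behind is 110 mm high and carries the lid.
- lid: Flat white lid, 180 x 196 x 24 mm, round dark window, steel bar handle at its front edge. Origin: middle of the hinge axis at its rear; axes as the centrifuge's when shut. Opens by turning about its +y (front edge rises), 0 to a stop at 1.4 rad: the tilt of its z axis. Weighs about 0.45 kg: 2 to 3 N at the handle lifts it. It has no stay and falls shut from any angle.
- hinge_axis (a point): Middle of the lid's hinge axis (along the centrifuge's y), 113 mm behind the centrifuge's origin, 116.5 mm above the bench. A lock hidden in the housing may be caught on the lid or free; it cannot be seen which. Caught, the lid still lifts 0.02 to 0.04 rad (5 to 9 mm at the handle) and then stops hard; free, it goes on rising.
- handle_mid (a point): Middle of the lid's handle, a round steel bar 12 mm thick along the lid's y, 64 mm straight between two arms that hold it 41 mm in front of the lid's front face; free space all round. Shut, this point is 225 mm in front of and 5.5 mm above the hinge axis, 122 mm above the bench, 50 mm above the deck; it moves with the lid.
- release_top (a point): Centre of the top of the release plunger: a round black push knob, 21 mm across, upright in a grey collar on the front deck, right of the handle as seen from the front (4 mm in front of the bar's line, 78 mm right of its middle). Its top is 99 mm above the bench when out, 17 mm above the collar.
- release (a joint): How far the release plunger is pressed, m: 0 out, 0.009 fully home. Pushed straight down with about 4 N; it does not spring back. Fully home it throws the lock free, if it was caught, and the lock then stays free.
- beaker: Glass beaker, 62 x 66 x 78 mm, bystander to the left of the centrifuge. Origin: centre of its underside.
- timer: Digital timer, 60 x 64 x 19 mm, lying flat, bystander. Origin: centre of its underside.
- stain_bottle: Small reagent bottle with black screw cap, 27 mm across, 58 mm high, bystander. Origin: centre of its underside.

How it is judged:
On the way, in this order (a step that is already met when the one before it is completed fails the run):
1. the lid is tugged upward by its handle, through its play or farther, before the release plunger has been pressed (angle between lid's own z axis and vertical above 0.012 rad and contact force between the fingers and lid above 0.5 N and distance between the grasp point and handle_mid below 0.06 m and value of joint release below 0.002 m), for 0.1 s.
2. the lid is free of its lock and lifted by its handle (angle between lid's own z axis and vertical above 0.4 rad and contact force between the fingers and lid above 0.3 N and distance between the grasp point and handle_mid below 0.06 m), for 0.1 s.
At the end, for the whole second after the job is handed in: The lid stands open by at least 1.0 rad (57 degrees), is still (under 0.08 rad/s) and is held up by the fingers, which touch it with more than 0.3 N and grasp within 6 cm of the middle of its handle; nothing else can carry it, for it falls shut from any angle (angle between lid's own z axis and vertical above 1 rad and angular speed of lid below 0.08 rad/s and contact force between the fingers and lid above 0.3 N and distance between the grasp point and handle_mid below 0.06 m); the arm keeps its last pose, push and grip.
It fails at once if a bystander (beaker, timer, reagent bottle) is pushed more than 3 cm from its place (distance of any of beaker, timer, stain_bottle from where it was at the start of the episode above 0.03 m).
It also fails if it takes over 54 s, if anything falls off the work surface, if the arm or the gripper's body presses on something with over 40 N, if the wrist force passes 120 N, or if a joint passes its speed limit or range.

## Working session

There is one attempt and no reset: what is moved stays moved. The work goes in short steps, Python scripts to look and compute and a shell command to move; the robot and the scene stay as the last step left them, time stands still between calls to the robot, and variables do not carry over. Pictures are saved under pics/ and viewed, about 8 in all and at most 12, crops included, and the job is handed in when it is done.

```bash
mkdir -p pics; cat > h.py <<'E'
import numpy as np, cv2
from cell import robot, viewer
from scipy.spatial.transform import Rotation as R
def T():
    s=robot.observe(); M=np.eye(4)
    M[:3,:3]=R.from_euler('xyz',s['tool_rot']).as_matrix(); M[:3,3]=s['tool_pos']; return M
def pose(n,c): return T()@np.array(c['mount']) if n=='wrist' else np.array(c['pose'])
def ray(n,u,v,P=None):
    c=viewer.camera_model(n); P=pose(n,c) if P is None else P
    d=np.array([(u-c['cx'])/c['fx'],(v-c['cy'])/c['fy']]); x=d.copy()
    for _ in range(20): x=d/(1+c['k1']*(x@x))
    return P[:3,3],P[:3,:3]@np.array([x[0],-x[1],-1])
def onz(n,u,v,z,P=None):
    o,d=ray(n,u,v,P); return o+d*(z-o[2])/d[2]
E
python3 - <<'E'
from h import *
for n in('side','top'): cv2.imwrite(f'pics/{n}0.png',viewer.read_camera(n)); print(n,np.round(viewer.camera_model(n)['pose'],3).tolist())
print(robot.observe())
E
```

```text
side [[-0.975, 0.131, -0.18, 0.401], [-0.222, -0.633, 0.742, 0.64], [-0.016, 0.763, 0.646, 0.705], [0.0, 0.0, 0.0, 1.0]]
top [[0.055, 0.978, -0.203, 0.351], [-0.998, 0.055, -0.009, -0.068], [0.002, 0.203, 0.979, 1.188], [0.0, 0.0, 0.0, 1.0]]
{'time': 0.1, 'qpos': array([ 1.16499233e+00,  3.42639370e-01,  1.52490601e+00,  1.66977540e-05,
        1.27539762e+00, -1.46025724e-01]), 'qvel': array([ 0.0008396 , -0.00177813, -0.00281443, -0.00046134,  0.00159864,
       -0.00183304]), 'joint_efforts': array([ 2.19576788e-03, -4.32009208e+01, -2.44697320e+01,  7.20380642e-02,
        5.26330294e-02, -4.17678973e-05]), 'tool_pos': array([0.13479732, 0.50727849, 0.4041268 ]), 'tool_rot': array([-3.14025900e+00, -2.12283420e-04,  2.88180937e+00]), 'contact_force': array([0.80363691, 0.69933123, 0.26416206]), 'torque': array([ 0.02937665, -0.03273411, -0.08979594]), 'opening': 0.09171398389659988}
```

View pics/top0.png

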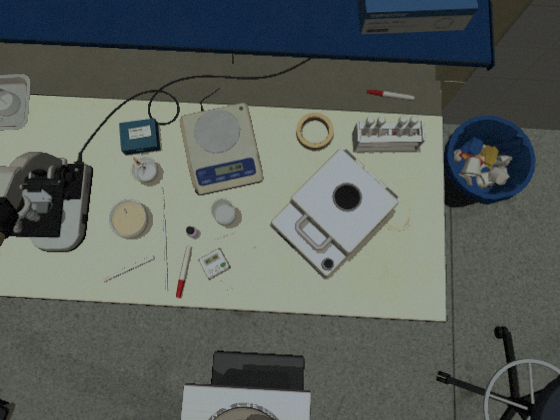

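View pics/side0.png

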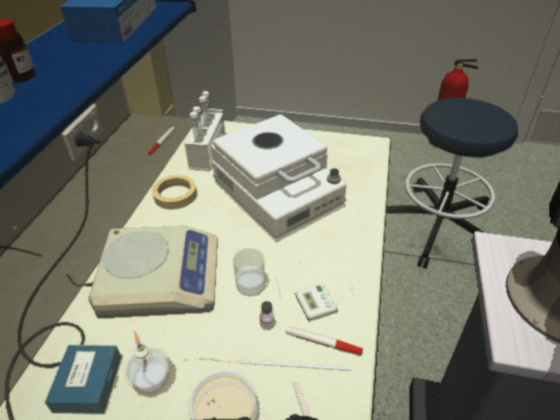

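```bash
python3 - <<'E'
from h import *
t=cv2.imread('pics/top0.png')[140:285,260:410]; s=cv2.imread('pics/side0.png')[110:240,205:355]
a=cv2.resize(t,(600,580),interpolation=cv2.INTER_CUBIC); cv2.imwrite('pics/c1.png',a)
for uv in [(327,264)]: print(onz('top',*uv,.099))
for uv in [(334,173)]: print(onz('side',*uv,.099))
E
```

```text
[ 0.46012318 -0.17916975  0.099     ]
[ 0.46170305 -0.17473764  0.099     ]
```

View pics/c1.png

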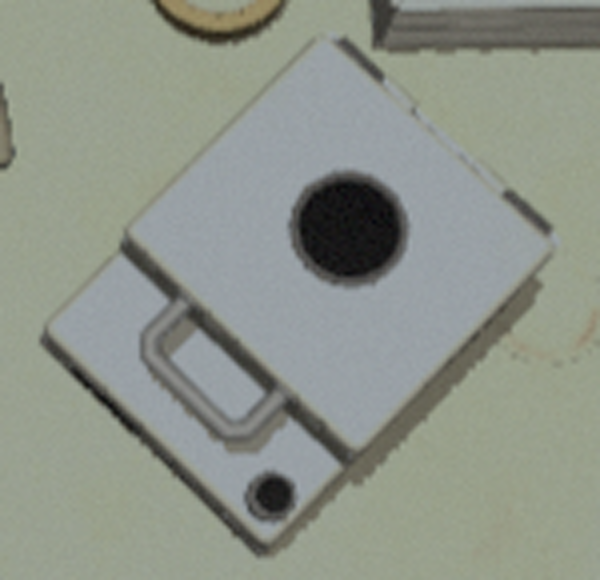

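```bash
python3 - <<'E'
from h import *
f=lambda x,y,z:onz('top',260+x/4,140+y/4,z)
a,b=f(150,345,.122),f(232,430,.122); r=f(271,494,.099)
FL,FR,RR,RL=[f(x,y,.135) for x,y in((127,235),(350,455),(553,243),(325,37))]
print(a,b,(a+b)/2,r,np.linalg.norm(a-b)); print(FL,FR,RR,RL)
d=(RL+RR-FL-FR)/2; print('len',np.linalg.norm(d),np.linalg.norm(FL-FR)); print('yaw',np.degrees(np.arctan2(d[1],d[0])))
l=FL-FR+RL-RR; print(np.degrees(np.arctan2(-l[0],l[1])))
fx=d/np.linalg.norm(d); print('handle from lid',(FL+FR)/2-fx*.041, 'handle from release', r+.004*fx+.078*np.array([-fx[1],fx[0],0]), (FL+FR+RL+RR)/4)
print(T())
E
```

```text
[ 0.54437148 -0.10299317  0.122     ] [ 0.49581244 -0.15409662  0.122     ] [ 0.52009196 -0.1285449   0.122     ] [ 0.46142716 -0.18093629  0.099     ] 0.07049498367462019
[ 0.60824765 -0.08561535  0.135     ] [ 0.4831506  -0.22265522  0.135     ] [ 0.617614   -0.34138677  0.135     ] [ 0.74012634 -0.20098953  0.135     ]
len 0.17730172062636732 0.1855510605556862
yaw -41.314382496139274
-41.74854083268099
handle from lid [ 0.51490409 -0.12706749  0.135     ] handle from release [ 0.51592639 -0.12499138  0.099     ] [ 0.61228465 -0.21266172  0.135     ]
[[-9.66445646e-01  2.56870615e-01 -5.47737024e-04  1.34797318e-01]
 [ 2.56871111e-01  9.66444881e-01 -1.23437328e-03  5.07278489e-01]
 [ 2.12283419e-04 -1.33365250e-03 -9.99999088e-01  4.04126798e-01]
 [ 0.00000000e+00  0.00000000e+00  0.00000000e+00  1.00000000e+00]]
```

```bash
for i in 1; do :; done
python3 -m creep '[[[28,-27,0,0,0,-6],[28,-27,0,0,0,-6],[28,-27,0,0,0,-6],[28,-27,0,0,0,-6],[28,-27,0,0,0,-6]]]' -1
python3 -m creep '[[[28,-27,0,0,0,-6],[28,-27,0,0,0,-6],[25,-33,0,0,0,-6],[22,-35,0,0,0,-6],[20,-35,0,0,0,-6]]]'
python3 -m creep '[[[15,-35,0,0,0,-6],[15,-35,0,0,0,-6],[10,-35,0,0,0,-6],[10,-35,0,0,0,-6],[10,-35,0,0,0,-6]]]'
```

```text
time: 0.52
tool_pos: [0.2733, 0.371, 0.4017]
tool_rot: [-3.138, -0.003, 2.351]
contact_force: [-0.5, 0.3, -1.1]
opening: 0.0917
time: 0.93
tool_pos: [0.3992, 0.2091, 0.4006]
tool_rot: [-3.137, -0.003, 1.802]
contact_force: [1.0, -0.0, 0.3]
opening: 0.0917
time: 1.35
tool_pos: [0.4619, 0.0242, 0.3993]
tool_rot: [-3.135, -0.003, 1.25]
contact_force: [0.8, 1.0, 0.9]
opening: 0.0923
```

```bash

python3 -m creep '[[[12,-32,0,0,0,-5],[12,-32,0,0,0,-5],[12,-32,0,0,0,-5],[10,-30,0,0,0,-5],[8,-25,0,0,0,-4]]]' 0.4
python3 -m creep '[[[0,0,0,0,0,0],[0,0,0,0,0,0]]]'
python3 - <<'E'
from h import *
M=T(); im=viewer.read_camera('wrist'); np.save('M1.npy',M); cv2.imwrite('pics/w1.png',im); print(viewer.camera_model('wrist')); print(robot.observe()['qpos'])
E
```

```text
time: 1.77
tool_pos: [0.5166, -0.1373, 0.3978]
tool_rot: [-3.132, -0.002, 0.804]
contact_force: [0.4, 0.8, 1.1]
opening: 0.0634
time: 1.93
tool_pos: [0.5174, -0.1428, 0.3963]
tool_rot: [-3.132, -0.0, 0.795]
contact_force: [-0.3, -0.1, 0.2]
opening: 0.0498
{'fx': 312.072565854062, 'fy': 312.072565854062, 'cx': 273.96756042071513, 'cy': 206.43899172837482, 'k1': -0.042085557000928225, 'mount': array([[-7.79089182e-05,  9.57935451e-01,  2.86983738e-01,
         7.75252265e-02],
       [ 9.99999815e-01, -9.82826297e-05,  5.99536824e-04,
        -2.09571351e-04],
       [ 6.02523094e-04,  2.86983732e-01, -9.57935266e-01,
         2.09603895e-02],
       [ 0.00000000e+00,  0.00000000e+00,  0.00000000e+00,
         1.00000000e+00]])}
[-0.41248686  0.37232867  1.50271451  0.00345045  1.27543564  0.36184606]
```

View pics/w1.png

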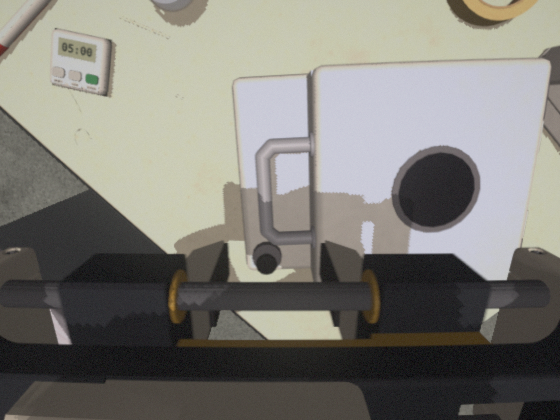

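```bash
python3 - <<'E'
from h import *
P=np.load('M1.npy')@np.array(viewer.camera_model('wrist')['mount'])
f=lambda u,v,z:onz('wrist',u,v,z,P)
a,b=f(266,153,.122),f(266.5,231,.122);m=f(265.5,192,.122);r=f(266,258,.099)
FL,RL=f(314,69,.135),f(550,60,.135)
print(a,b,(a+b)/2,m,np.linalg.norm(a-b),'rel',r)
d=a-b;print('yaw',np.degrees(np.arctan2(-d[0],d[1])));d=RL-FL;print('yaw',np.degrees(np.arctan2(d[1],d[0])),np.linalg.norm(d))
g=np.radians(-42.5);fx=np.array([np.cos(g),np.sin(g),0]);print(FL,RL,'h via release',r+.004*fx+.078*np.array([-fx[1],fx[0],0]),'via FL',FL-.041*fx-.098*np.array([-fx[1],fx[0],0]))
M=np.load('M1.npy');print('grasp',M@[0,0,.159,1],'tooly',M[:3,1],M[:3,2])
E
```

```text
[ 0.54339144 -0.10278787  0.122     ] [ 0.49620989 -0.15077271  0.122     ] [ 0.51980067 -0.12678029  0.122     ] [ 0.5202087  -0.12547646  0.122     ] 0.06729518827971032 rel [ 0.46917665 -0.17614517  0.099     ]
yaw -44.516379592481606
yaw -41.38885998890152 0.17269874348869077
[ 0.61163796 -0.08351526  0.135     ] [ 0.7412034 -0.1976978  0.135    ] h via release [ 0.5248218 -0.1213399  0.099    ] via FL [ 0.51520175 -0.12806924  0.135     ]
grasp [ 0.51635739 -0.14165332  0.23728764  1.        ] tooly [ 0.71361448 -0.70046942 -0.00984696] [-0.00683383  0.0070949  -0.99995148]
```

```bash

python3 -m creep '[[[0,8,-10,0,0,1],[1,8,-15,0,0,0.5],[0,0,-20,0,0,0],[0,0,-15,0,0,0],[0,0,0,0,0,0]]]' 0.4
python3 - <<'E'
from h import *
M=T(); im=viewer.read_camera('wrist'); np.save('M2.npy',M); cv2.imwrite('pics/w2.png',im)
print('grasp',M@[0,0,.159,1],np.degrees(np.arctan2(M[1,1],M[0,1])),robot.observe()['opening'])
E
```

```text
time: 2.4
tool_pos: [0.5169, -0.1206, 0.3352]
tool_rot: [-3.132, -0.001, 0.832]
contact_force: [0.6, 0.2, -0.0]
opening: 0.0274
grasp [ 0.51594742 -0.11943918  0.17616792  1.        ] -42.308885524305445 0.027261519443762042
```

View pics/w2.png

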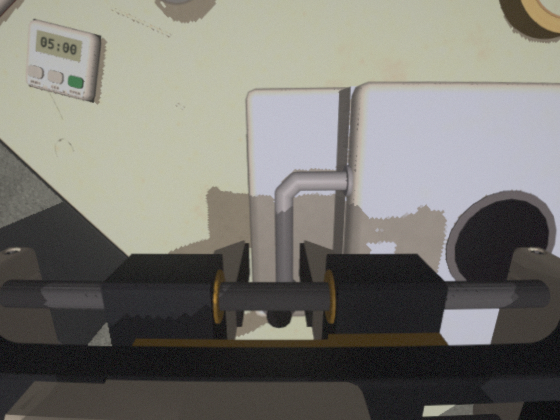

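```bash
python3 - <<'E'
from h import *
M=np.load('M2.npy');P=M@np.array(viewer.camera_model('wrist')['mount'])
for u,v,z in((285,205,.122),(284.5,260,.122),(288,181,.122),(347,180,.122),(366,87,.135)):
    p=onz('wrist',u,v,z,P); print(p, 'tool',(np.linalg.inv(M)@[*p,1])[:3])
E
```

```text
[ 0.53470127 -0.10812621  0.122     ] tool [0.02092968 0.0067512  0.21313153]
[ 0.50857224 -0.13692197  0.122     ] tool [-0.01795368  0.00681129  0.21308767]
[ 0.54654999 -0.09767472  0.122     ] tool [0.03663454 0.00847839 0.21313316]
[ 0.57442343 -0.12203134  0.122     ] tool [0.03738493 0.04548509 0.21279406]
[ 0.61389755 -0.08483599  0.135     ] tool [0.09147747 0.04952046 0.19981669]
```

```bash

python3 -m creep '[[[3.6,-3.4,0,0,0,0],[0,0,-10,0,0,0],[0,0,-10,0,0,0],[0,0,-8,0,0,0],[0,0,0,0,0,0]]]' 0.4
python3 - <<'E'
from h import *
M=T(); print('grasp',M@[0,0,.159,1],'bar in tool y', [(np.linalg.inv(M)@[*p,1])[1] for p in ([.5347,-.1081,.122],[.5086,-.1369,.122])])
E
```

```text
time: 2.87
tool_pos: [0.5218, -0.1229, 0.3098]
tool_rot: [-3.14, -0.004, 0.836]
contact_force: [0.4, -0.6, -0.2]
opening: 0.0274
grasp [ 0.52199208 -0.1221828   0.15082518  1.        ] bar in tool y [np.float64(4.529106457251686e-05), np.float64(-9.885273482834744e-06)]
```

```bash

python3 -m creep '[[[0,0,-8,0,0,0],[0,0,-8,0,0,0],[0,0,-7,0,0,0],[0,0,-4,0,0,0],[0,0,0,0,0,0]]]' 0.4
python3 -m creep '[[[0,0,0,0,0,0],[0,0,0,0,0,0],[0,0,0,0,0,0],[0,0,0,0,0,0]]]' 1 30
python3 - <<'E'
from h import *
M=T(); print('grasp',M@[0,0,.159,1])
E
```

```text
time: 3.28
tool_pos: [0.5216, -0.1232, 0.2795]
tool_rot: [-3.139, -0.004, 0.835]
contact_force: [-0.7, 0.1, 0.4]
opening: 0.0274
time: 3.62
tool_pos: [0.5216, -0.1232, 0.2793]
tool_rot: [-3.138, -0.004, 0.835]
contact_force: [-0.6, 1.1, -2.5]
opening: 0.011
grasp [ 0.52153759 -0.12238307  0.12030232  1.        ]
```

```bash

python3 -m creep '[[[0,0,1.5,0,0,0],[0,0,1.5,0,0,0],[0,0,1.5,0,0,0],[0,0,0,0,0,0]]]'
python3 -m creep '[[[0,0,1.5,0,0,0],[0,0,1.5,0,0,0]]]'
python3 -m creep '[[[0,0,1.5,0,0,0],[0,0,1.5,0,0,0]]]'
```

```text
time: 3.95
tool_pos: [0.5216, -0.1232, 0.2842]
tool_rot: [-3.138, -0.003, 0.836]
contact_force: [0.8, 0.0, -2.7]
opening: 0.011
time: 4.12
tool_pos: [0.5217, -0.1233, 0.2873]
tool_rot: [-3.139, -0.004, 0.836]
contact_force: [0.5, 0.1, -3.1]
opening: 0.0112
time: 4.28
tool_pos: [0.5218, -0.1234, 0.2906]
tool_rot: [-3.139, -0.004, 0.835]
contact_force: [2.7, -0.7, -3.5]
opening: 0.0111
```

```bash

python3 -m creep '[[[0,0,1.5,0,0,0],[0,0,1.5,0,0,0]]]'
python3 -m creep '[[[0,0,1.5,0,0,0],[0,0,1.5,0,0,0]]]'
python3 -m creep '[[[0,0,2,0,0,0],[0,0,2,0,0,0]]]'
```

```text
time: 4.45
tool_pos: [0.5219, -0.1236, 0.2939]
tool_rot: [-3.139, -0.004, 0.835]
contact_force: [2.1, -1.0, -2.6]
opening: 0.0107
time: 4.62
tool_pos: [0.5221, -0.1237, 0.2972]
tool_rot: [-3.14, -0.004, 0.835]
contact_force: [2.0, -2.0, -3.8]
opening: 0.0111
time: 4.78
tool_pos: [0.5223, -0.124, 0.3017]
tool_rot: [-3.141, -0.004, 0.835]
contact_force: [2.6, -2.6, -4.6]
opening: 0.0112
```

```bash

python3 -m creep '[[[1.3,-1.2,11,0,0,0],[1.6,-1.4,11,0,0,0],[2.2,-2.1,10.8,0,0,0],[2.2,-2.1,10.8,0,0,0]]]' 1 25
python3 -m creep '[[[3,-2.8,10.5,0,0,0],[3,-2.8,10.5,0,0,0],[3.8,-3.5,10,0,0,0],[0,0,0,0,0,0]]]'
python3 - <<'E'
from h import *
M=T(); im=viewer.read_camera('side'); cv2.imwrite('pics/s2.png',cv2.resize(im[60:260,150:400],(750,600)))
E
```

```text
time: 5.12
tool_pos: [0.5297, -0.1305, 0.3456]
tool_rot: [-3.139, -0.004, 0.835]
contact_force: [6.6, -3.7, -6.7]
opening: 0.0111
time: 5.45
tool_pos: [0.54, -0.14, 0.3803]
tool_rot: [-3.141, -0.005, 0.835]
contact_force: [1.7, -2.2, -3.5]
opening: 0.011
```

View pics/s2.png

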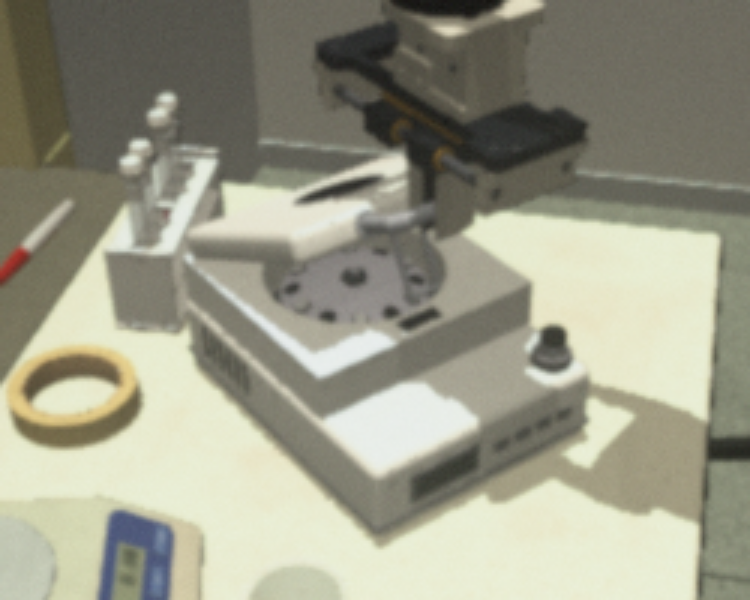

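```bash

python3 -m creep '[[[5,-4.6,10,0,0,0],[4.5,-4.1,9.5,0,0,0],[4.5,-4.1,9.5,0,0,0],[5.1,-4.7,8.8,0,0,0],[0,0,0,0,0,0]]]'
python3 - <<'E'
from h import *
p=T()[:3,3]-[.5216,-.1232,.2793]; print('s,up,th',p[:2]@[.735,-.678],p[2],np.arcsin(p[2]/.225))
E
```

```text
time: 5.92
tool_pos: [0.5572, -0.1548, 0.413]
tool_rot: [-3.126, -0.003, 0.836]
contact_force: [1.1, -0.6, -3.3]
opening: 0.011
s,up,th 0.047534847796931706 0.1337001674296724 0.6362992046782141
```

```bash

python3 -m creep '[[[5.1,-4.7,8.8,0,0,0],[5.5,-5,8.4,0,0,0],[5.8,-5.4,8,0,0,0],[6,-5.5,7.6,0,0,0],[0,0,0,0,0,0]]]'
python3 - <<'E'
from h import *
p=T()[:3,3]-[.5216,-.1232,.2793]; print('s,up,th',p[:2]@[.735,-.678],p[2],np.arcsin(p[2]/.225))
E
python3 -m creep '[[[6.3,-5.8,7.3,0,0,0],[6.5,-6,6.9,0,0,0],[6.8,-6.3,6.3,0,0,0],[0,0,0,0,0,0]]]'
python3 - <<'E'
from h import *
p=T()[:3,3]-[.5216,-.1232,.2793]; print('s,up,th',p[:2]@[.735,-.678],p[2],np.arcsin(p[2]/.225))
E
```

```text
time: 6.33
tool_pos: [0.5774, -0.1721, 0.4403]
tool_rot: [-3.109, -0.001, 0.838]
contact_force: [-1.3, 0.5, -1.8]
opening: 0.0111
s,up,th 0.07417471761289599 0.16102836665174736 0.7975995692396761
time: 6.67
tool_pos: [0.5943, -0.1867, 0.4576]
tool_rot: [-3.094, 0.001, 0.84]
contact_force: [-0.4, -0.6, -2.3]
opening: 0.0112
s,up,th 0.0965530081879816 0.178310573777808 0.9148833329481664
```

```bash
cat >> h.py <<'E'
def rep():
    M=T(); g=(M@[0,0,.159,1])[:3]-[.5216,-.1224,.1203]; s=robot.observe()
    x=.225-g[:2]@[.735,-.678]
    print('s,up,lat',np.round([g[:2]@[.735,-.678],g[2],g[:2]@[.678,.735]],4),'th',np.arctan2(g[2]+.0055,x)-.0244,'r',np.hypot(x,g[2]+.0055),'z',M[:3,2],s['qpos'].round(2),s['torque'].round(2))
E
python3 -c "
from h import *;rep()"
```

```text
s,up,lat [0.0895 0.1785 0.0017] th 0.9114895762238628 r 0.22852834675919695 z [-0.03657668  0.03118305 -0.99884421] [-0.43  0.51  1.11  0.01  1.56  0.3 ] [-0.12  0.3   0.02]
```

```bash

python3 -m creep '[[[6.3,-5.8,5.2,0,0,0],[6.3,-5.8,4.8,0,0,0],[6.3,-5.8,4.4,0,0,0],[0,0,0,0,0,0]]]'
python3 -c "
from h import *;rep()"
```

```text
time: 7.0
tool_pos: [0.6102, -0.2003, 0.4706]
tool_rot: [-3.081, 0.003, 0.843]
contact_force: [-1.0, -0.4, -0.9]
opening: 0.0109
s,up,lat [0.1083 0.1916 0.0021] th 1.0117711068003103 r 0.22911458350439395 z [-0.0475222   0.03805611 -0.99814497] [-0.44  0.55  1.01  0.01  1.64  0.29] [0.03 0.52 0.07]
```

```bash

python3 -m creep '[[[6.3,-5.8,3.8,0,0,0],[6.3,-5.8,3.5,0,0,0],[6.3,-5.8,3.2,0,0,0],[5,-4.6,2.4,0,0,0],[0,0,0,0,0,0]]]'
python3 -c "
from h import *;rep()
for n in('side','wrist'): cv2.imwrite(f'pics/{n}3.png',viewer.read_camera(n))
a=cv2.imread('pics/side3.png')[60:260,150:400]; cv2.imwrite('pics/s3.png',cv2.resize(a,(750,600)))"
```

```text
time: 7.42
tool_pos: [0.6307, -0.218, 0.483]
tool_rot: [-3.07, 0.006, 0.845]
contact_force: [-1.5, 0.3, 1.4]
opening: 0.0116
s,up,lat [0.1336 0.2042 0.0026] th 1.1352499319089282 r 0.22871596169884936 z [-0.05729167  0.04346341 -0.99741095] [-0.45  0.61  0.88  0.01  1.72  0.28] [0.06 0.55 0.01]
```

View pics/s3.png

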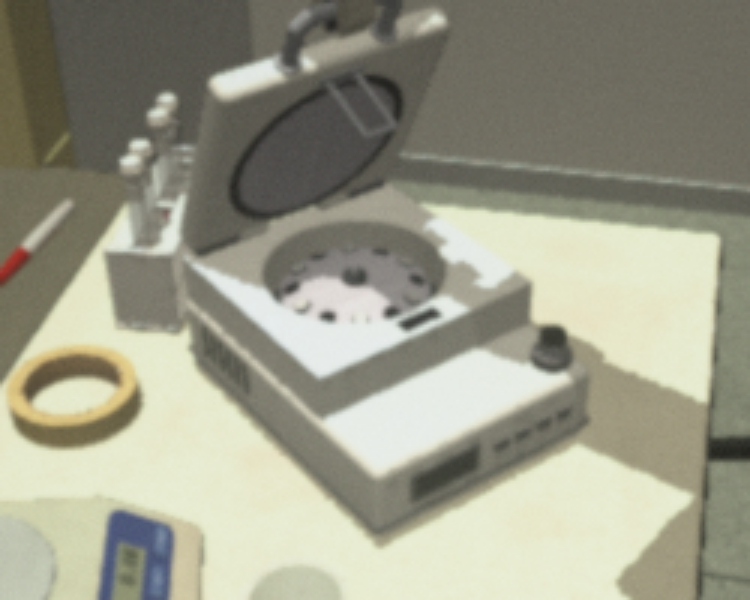

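```bash

python3 -m creep '[[[0,0,0,0,0,0],[0,0,0,0,0,0],[0,0,0,0,0,0],[0,0,0,0,0,0],[0,0,0,0,0,0]]]'
python3 -m creep '[[[0,0,0,0,0,0],[0,0,0,0,0,0],[0,0,0,0,0,0],[0,0,0,0,0,0],[0,0,0,0,0,0]]]'
python3 -c "
from h import *;rep()"
```

```text
time: 7.93
tool_pos: [0.629, -0.2162, 0.4818]
tool_rot: [-3.067, 0.007, 0.846]
contact_force: [-2.8, 0.8, 3.1]
opening: 0.0115
time: 8.35
tool_pos: [0.629, -0.2162, 0.4817]
tool_rot: [-3.068, 0.007, 0.846]
contact_force: [-3.1, 0.6, 1.8]
opening: 0.0109
s,up,lat [0.1307 0.2029 0.0026] th 1.1215711720259482 r 0.22870431842841812 z [-0.05994911  0.04393693 -0.997234  ] [-0.45  0.61  0.89  0.01  1.72  0.28] [ 0.08  0.5  -0.02]
```

Steady at about 1.12 rad, with the bar still between the pads.

```bash
python3 -c "
from h import *;print(robot.hand_in());rep()"
```

```text
the job is handed in; nothing more can be done
None
the job is handed in; nothing more can be done
```

The lid lock was already free. I gripped the bar handle and tugged it upward without touching the release. It rose 22 mm at only 3 to 5 N, well past the 5 to 9 mm of play a caught lock would allow, so I never pressed the plunger. I then raised the lid along its arc and handed in at 8.35 s, still holding it.

**Last checks before handing in:**
- **Lid angle:** about 1.12 rad (64°), worked out from the arm's pose. The side picture shows the lid standing open at about that angle.
- **Steadiness:** the pose did not change over the last 0.4 s.
- **Grip:** the fingers were closed on the bar at an opening of about 11 mm, with the grip set to 25 N.
- **Other things on the bench:** no unexpected contact forces showed in the readings. I did not take a final picture to compare the beaker, timer and bottle positions.

**Small disagreements:** during the lift the tool was dragged about 4° off vertical by the turning bar. The grasp radius read about 229 mm instead of 225 mm. Neither affected the hold.

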